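# Read the core-slice tins with the moisture probe and clear them

## Robot

A 6-joint arm with a two-finger parallel gripper is mounted at the origin on the work surface. World frame = base frame: x ahead of the robot, y to its left, z up, the work surface at z = 0. Lengths are in m, angles in degrees, forces in N, time in s.
With the tool pointing down it reaches from about 0.35 to 0.875 m from the base axis. Payload 4.2 kg.
Tool frame: the origin (TCP) lies on the centre line of the jaws, within the pads' length; the fingertips stand r.tip_extent ahead of it and the grasp point (between the pads) lies 11 mm behind it (r.tip_extent is the distance from the TCP to the fingertips, in m); z points along the fingers, y is the line along which they close (so a half turn about z gives the same grasp; the last joint's range is limited). The gripper opens to 87 mm and grips with 3 to 60 N. Pads are 19 mm wide; open, the fingers measure 117 mm over their backs; the gripper's body (75 mm by 190 mm) begins 51 mm behind the grasp point.
Start: joints at [-61.501, 22.042, 0.453, 0, -68.411, -14.817], TCP at [0.148, -0.607, 0.231] pointing down, gripper open.
Joint ranges: [-179.83, 179.83], [-69.29, 118.12], [-61.27, 80.66], [-181.25, 117.63], [-171.15, -9.14], [-177.46, 177.46]. Speed limits (degrees/s): [159.86, 159.86, 180, 180, 180, 180].

## Interface

Orientations are given as a 3x3 rotation matrix whose columns are the frame's x, y, z axes.
In Python, from station import r gives the robot as it stands.
- The arm moves only by the shell command python3 -m jog 'ROWS'. ROWS is text: rows parted by semicolons, each of 5 numbers parted by spaces: the opening, from 0 (shut) to 1 (fully open), then the shift along the world's x, y, z in mm, then the turn about the world's z in degrees. In form: hand dx dy dz roll; .... A call has 1 to 5 rows; each row shifts and turns the commanded pose from where the row before left it; what a row does not reach is not made up. A row lasts 1/8 s, in which the tool goes at most 62.5 mm and 10.7 degrees, less where a joint would pass 70% of its speed; a pose out of reach is approached as far as the arm can. A call is refused whole if a number of a shift passes 62.5 or a number of a turn 10.7, either way. A call with a gripper value outside its range is refused whole. The fingers move at their own pace and stop on an object; the grip force is fixed at half the most. Time passes only in rows, so rows that do not move let the fingers close. It gives the time, the measured TCP pose, the force, the opening and the grip force at its end, in the units of the state.
- r.sense(): the state, without advancing time (a new reading comes with each control period).
- r.capture(name): name is "side" or "top" or "wrist"; returns a dict with "pixels" (420x560x3 uint8, red, green, blue), "fovy" (degrees; the focal length in pixels is half the picture's height over the tangent of half this angle, whatever the lens; pixels are square), "cx", "cy" (the principal point, pixels), "origin" and "orientation" of the camera in the world; the wrist camera has in their place "T_tool_cam" (4x4, takes a point from camera to tool coordinates, whose origin is the TCP and whose axes are the flange's). Camera axes: x right, y down, z forward; pixel columns grow to the right and rows downward; lengths in m; the calibration is good to about 2 mm. The wrist camera is an equidistant fisheye: a pixel r from the principal point sees the ray r / f radians off the axis. A picture is of the moment at which its call begins: read the wrist's pose just before it. There is no depth.
- r.finish_job(): hands the job in; it is judged then, once.
The state is a dict: "time_s": time; "joints": joint angles; "joint_velocities": joint speeds; "effort": joint torques, N m; "tcp_pos": TCP position; "ee_rot": TCP orientation; "wrist_force": force on the tool from outside, world axes, zero at the start; "moment": the same for the moment, N m; "gripper_width": opening from 0.0 (shut) to 1.0 (fully open); "gripper_force": force on a finger pad.
Only numpy, scipy, OpenCV 4.12 (cv2) and the standard library are available. Lean on these libraries where they do the work, as an engineer would, in place of code of your own. Each camera call takes 0.05 s, during which the arm holds its last target. There are 200 camera calls.

## Task

Press the green button on the moisture reader to start the batch, then take the probe from its stand and dip its tip down to the core slice in each open sample tin, the shortest tin first and then each taller one, holding it there for two seconds each time. Once all are read, hang the probe back in its stand and push the tins along the table, upright and never lifted, until each stands wholly inside the white outline; then press the green button again to store the batch. Leave the quartz core, jar, spacer and caliper where they are.

Things in the scene. Friction and masses are not known exactly. Their poses are not given: they have to be found in the camera images.
- tin1: Open round aluminium sample tin with straight walls (shortest size of the four), 76 mm outer diameter, 36 mm high, wall 4 mm, about 230 g. A flat slice of drill core is fixed in its bottom, its top 16 mm above the tin's underside. Origin: centre of the underside, z up the axis. It may be absent.
- tin2: Open round aluminium sample tin with straight walls (second shortest size of the four), 84 mm outer diameter, 48 mm high, wall 4 mm, about 310 g. A flat slice of drill core is fixed in its bottom, its top 16 mm above the tin's underside. Origin: centre of the underside, z up the axis. It may be absent.
- tin3: Open round aluminium sample tin with straight walls (second tallest size of the four), 92 mm outer diameter, 60 mm high, wall 4 mm, about 390 g. A flat slice of drill core is fixed in its bottom, its top 16 mm above the tin's underside. Origin: centre of the underside, z up the axis. It may be absent.
- tin4: Open round aluminium sample tin with straight walls (tallest size of the four), 100 mm outer diameter, 72 mm high, wall 4 mm, about 470 g. A flat slice of drill core is fixed in its bottom, its top 16 mm above the tin's underside. Origin: centre of the underside, z up the axis. It may be absent.
- strip: Rectangle outlined in white paint on the table (no thickness): 160 mm along its x, 500 mm along its y, outer edges of the paint. Origin at its centre on the table; x points away from the robot, give or take a small yaw.
- probe: Moisture probe hanging upright in its stand, 200 g: steel shaft 14 mm thick, 95 mm long; black round collar 62 mm wide, 95 to 103 mm above the tip; above it a flat black grip 50 mm along x, 22 mm along y (take it across this), 103 to 168 mm above the tip. Origin at the tip, z up the shaft. In the stand the collar rests on the rim, tip 15 mm above the table.
- probe_grip (a point): Middle of the probe's flat grip, 138 mm above its tip, on its axis.
- probe_tip (a point): Tip of the probe.
- stand: Fixed upright grey tube on a round foot (96 mm in diameter), rim 110 mm above the table, 68 mm outer and 48 mm inner diameter. Origin at the centre of its underside on the table. The probe hangs in it by its collar. It stands left or right of the tins.
- reader: Fixed rugged grey moisture reader, 190 mm along x, 130 mm along y, 58 mm high, with a dark screen and one large green button on top. Origin: centre of its underside. It stands on the other side of the tins from the probe stand.
- start_top (a point): Centre of the top face of the green push button (48 mm in diameter), which points up.
- start (a joint): Travel of the green button: 0 released, 0.008 m fully down; a spring lifts it again; fully down takes 5 N.
- quartz: Bystander: white quartz core piece lying on the table, 48 mm in diameter, 130 mm long. Origin below its middle.
- jar: Bystander: squat glass sample jar with black lid, 70 mm in diameter, 75 mm high. Origin: centre of the underside.
- spacer: Bystander: rubber core spacer ring, 64 mm in diameter, 30 mm high. Origin: centre of the underside.
- caliper: Bystander: steel caliper lying flat, 190 mm long, 10 mm high. Origin at its jaw end, on the table; its bar runs along its x.
Not all that is in view belongs to the job. What is shaped like the probe but blue or orange is not meant.

How it is judged:
By the outcome, as a careful person would: the job done as asked, in the order asked, and still so for the second after the job is handed in, with the robot touching nothing.
Of tin1, tin2, tin3, tin4 only 3 to 4 are there at a start; the rules pass over those that are not, and their reading is None.
At some moment in a run one of tin1, tin2, tin3, tin4 may be knocked a few centimetres aside while the robot is not near it.
It also fails if it takes over 210 s, if anything falls off the work surface, if the arm or the gripper's body presses on something with over 40 N, if the wrist force passes 120 N, or if a joint passes its speed limit or range.

## Working session

There is one attempt and no reset: what is moved stays moved. The work goes in short steps, Python scripts to look and compute and a shell command to move; the robot and the scene stay as the last step left them, time stands still between calls to the robot, and variables do not carry over. Pictures are saved under pics/ and viewed, at most 14 in all, crops included, and the job is handed in when it is done.

```bash
ls; mkdir -p pics; cat > h.py <<'E'
import numpy as np, cv2
from station import r
def ray(c,u,v):
    f=c["pixels"].shape[0]/2/np.tan(np.radians(c["fovy"])/2)
    d=np.array([(u-c["cx"])/f,(v-c["cy"])/f,1.]); return np.array(c["origin"]),np.array(c["orientation"])@d
def onz(c,u,v,z):
    o,d=ray(c,u,v); return o+d*(z-o[2])/d[2]
def save(c,n): cv2.imwrite("pics/"+n+".png",np.ascontiguousarray(c["pixels"][:,:,::-1]))
def proj(c,p):
    f=c["pixels"].shape[0]/2/np.tan(np.radians(c["fovy"])/2)
    q=np.array(c["orientation"]).T@(np.array(p)-c["origin"]); return c["cx"]+f*q[0]/q[2],c["cy"]+f*q[1]/q[2]
E
python3 - <<'E'
from h import *
import pickle
d={}
for n in("top","side"):
    c=r.capture(n); save(c,n+"0"); d[n]=c; print(n,c["fovy"],c["cx"],c["cy"],c["origin"],np.round(c["orientation"],3).tolist())
pickle.dump(d,open("c0.pkl","wb")); print(r.tip_extent,r.sense())
E
```

```text
pics
top 45.86586430275249 286.019305833947 200.7875558310816 [ 0.34430335 -0.07681273  1.5342714 ] [[0.001, -0.992, 0.127], [-1.0, 0.001, 0.011], [-0.011, -0.127, -0.992]]
side 50.25830495207934 286.1013398958528 212.42726711341442 [0.04314722 0.60057875 1.12298043] [[-0.808, -0.467, 0.36], [-0.589, 0.625, -0.512], [0.014, -0.625, -0.78]]
0.008 {'time_s': 0.1, 'joints': array([-6.15016847e+01,  2.20868435e+01,  3.86837758e-01, -2.29703320e-02,
       -6.84100538e+01, -1.48156094e+01]), 'joint_velocities': array([-0.04118945, -0.15208492,  0.24001808,  0.15200328,  0.03276061,
       -0.02927038]), 'effort': array([-3.71640217e-04, -3.91689956e+01,  1.87935358e+01,  4.23190624e+00,
        1.34646639e-02, -7.21451374e-05]), 'tcp_pos': array([ 0.14771526, -0.60676069,  0.22956464]), 'ee_rot': array([[-9.71655493e-01, -2.36400627e-01, -5.88900747e-04],
       [-2.36401324e-01,  9.71653710e-01,  1.86598938e-03],
       [ 1.31086538e-04,  1.95231574e-03, -9.99998086e-01]]), 'wrist_force': array([-0.06340434, -0.20615986,  0.00078195]), 'moment': array([ 0.00137567,  0.03596197, -0.04301562]), 'gripper_force': 0.0, 'gripper_width': 1.0000562368752584}
```

View pics/top0.png

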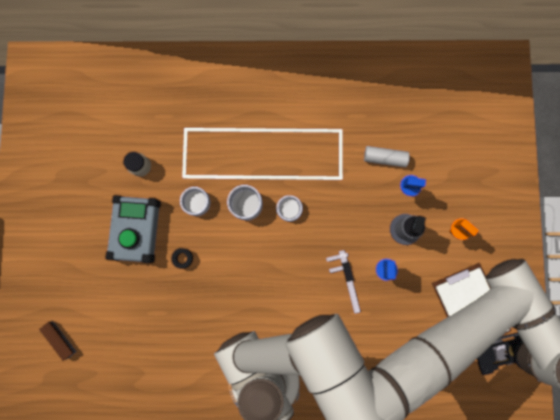

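View pics/side0.png

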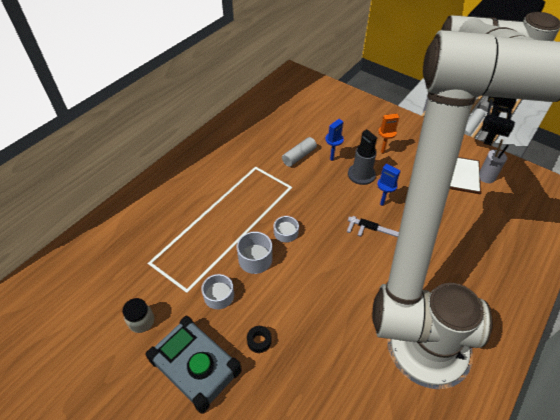

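Top view: reader at (135,230) with its button at (128,239), tins at (195,202), (245,203), (290,209), strip corners about (185,128) to (342,179), stand and black probe at (407,229), blue and orange decoys around it. There are three tins, all just nearer than the strip.

```bash
cat > m.py <<'E'
from h import *
H={1:(.076,.036),2:(.084,.048),3:(.092,.060),4:(.100,.072)}
def seg(c):
    hsv=cv2.cvtColor(c["pixels"],cv2.COLOR_RGB2HSV); return ((hsv[...,1]<75)&(hsv[...,2]>70)).astype(np.uint8)
def tins(c,box,fits=True):
    m=seg(c); u0,v0,u1,v1=box; mm=np.zeros_like(m); mm[v0:v1,u0:u1]=m[v0:v1,u0:u1]
    out=[]
    for k in cv2.findContours(mm,cv2.RETR_EXTERNAL,cv2.CHAIN_APPROX_NONE)[0]:
        if cv2.contourArea(k)<150: continue
        out.append(k.reshape(-1,2))
    return out
E
python3 - <<'E'
from m import *
import pickle
from scipy.optimize import least_squares
d=pickle.load(open("c0.pkl","rb")); c=d["top"]
# strip
for u,v in((184.5,129),(341.5,129.5),(342,179),(184,178)): print("strip",onz(c,u,v,0).round(3))
for k in tins(c,(178,183,310,225)):
    print("tin",k.mean(0).round(1),k.min(0),k.max(0),cv2.minAreaRect(k.astype(np.float32)))
    for i,(D,h) in H.items():
        # contour hull = union of top rim disc and bottom disc silhouettes
        def sil(p):
            a=np.linspace(0,2*np.pi,60)
            P=[proj(c,(p[0]+D/2*np.cos(t),p[1]+D/2*np.sin(t),z)) for t in a for z in(0,h)]
            return cv2.convexHull(np.array(P,np.float32))
        (u,v)=k.mean(0); p=onz(c,u,v,h/2)[:2]
        s=sil(p); b=s.reshape(-1,2)
        print(i,p.round(3),"size",np.ptp(b,axis=0).round(1),"vs",(np.ptp(k,axis=0)+1),"area",round(cv2.contourArea(s)),cv2.contourArea(k)+len(k)/2)
hsv=cv2.cvtColor(c["pixels"],cv2.COLOR_RGB2HSV)
g=((hsv[...,0]>50)&(hsv[...,0]<75)&(hsv[...,1]>150)&(hsv[...,2]>60)).astype(np.uint8); g[:225]=0
n,l,s,ce=cv2.connectedComponentsWithStats(g)
for i in range(1,n):
    if s[i,4]>20: print("btn",s[i],ce[i],onz(c,*ce[i],.068).round(4))
im=np.ascontiguousarray(c["pixels"][:,:,::-1])
a=cv2.resize(im[170:290,370:490],(480,480),interpolation=2)
s_=d["side"]["pixels"][:,:,::-1]; b=cv2.resize(s_[110:210,320:400],(384,480),interpolation=2)
cv2.imwrite("pics/probe.png",np.hstack([a,b])[:, :800])
E
```

```text
strip [0.772 0.264 0.   ]
strip [ 0.769 -0.236  0.   ]
strip [ 0.61  -0.235  0.   ]
strip [0.614 0.261 0.   ]
tin [289.2 208.2] [276 195] [302 221] ((289.2500305175781, 208.25001525878906), (26.16295051574707, 25.45584487915039), 45.0)
1 [ 0.516 -0.07 ] size [25.  25.9] vs [27 27] area 510 559.0
2 [ 0.515 -0.07 ] size [27.9 29. ] vs [27 27] area 637 559.0
3 [ 0.515 -0.07 ] size [30.8 32.2] vs [27 27] area 779 559.0
4 [ 0.514 -0.07 ] size [33.7 35.4] vs [27 27] area 937 559.0
tin [194.5 201.2] [180 186] [210 215] ((194.50003051757812, 201.50001525878906), (29.698484420776367, 28.284271240234375), 45.0)
1 [0.538 0.222] size [26.8 25.9] vs [31 30] area 538 710.0
2 [0.537 0.221] size [30.3 29.1] vs [31 30] area 680 710.0
3 [0.536 0.22 ] size [33.8 32.3] vs [31 30] area 839 710.0
4 [0.536 0.219] size [37.3 35.5] vs [31 30] area 1018 710.0
tin [244.7 202.2] [227 185] [262 220] ((244.75001525878906, 202.25), (35.35533905029297, 33.23401641845703), 45.0)
1 [0.535 0.067] size [25.7 25.9] vs [36 36] area 518 998.0
2 [0.534 0.067] size [28.8 29.1] vs [36 36] area 650 998.0
3 [0.533 0.066] size [31.9 32.3] vs [36 36] area 798 998.0
4 [0.532 0.066] size [35.  35.5] vs [36 36] area 963 998.0
btn [120 230  16  17 216] [127.45833333 238.11574074] [0.4214 0.4088 0.068 ]
```

View pics/probe.png

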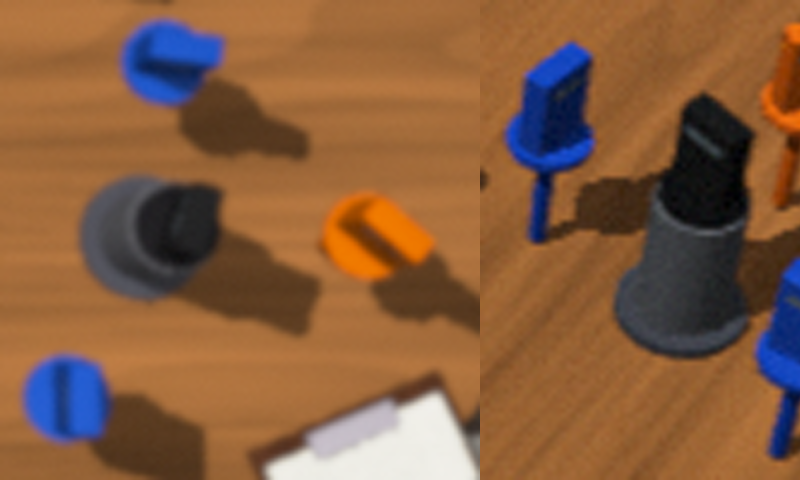

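Two tins are 27 and 31 px wide and the middle one 36 px, so the three are tin1 (right), tin2 (left) and tin4 (middle). The black probe sits in the grey stand; blue and orange ones are decoys. I'll look at the probe with the wrist camera on the way to the button.

```bash
python3 -m jog '0 40 0 60 0; 50 0 20 0 0' ; python3 -m jog '0 40 20 60 0; 0 50 35 20 0; 0 50 35 0 0; 0 50 35 0 0; 0 50 35 0 0'; python3 -m jog '0 20 20 0 0; 0 0 0 0 0;0 0 0 0 0'; cat > w.py <<'E'
from h import *
def wcap():
    s=r.sense(); c=r.capture("wrist"); T=np.array(c["T_tool_cam"]); R=np.array(s["ee_rot"])
    c["R"]=R@T[:3,:3]; c["o"]=R@T[:3,3]+s["tcp_pos"]; c["f"]=210/np.tan(np.radians(c["fovy"])/2); return c
def wz(c,u,v,z):
    x=np.array([u-c["cx"],v-c["cy"]]); n=np.hypot(*x); t=n/c["f"]
    d=c["R"]@np.array([*(x/max(n,1e-9)*np.sin(t)),np.cos(t)]); return c["o"]+d*(z-c["o"][2])/d[2]
def wproj(c,p):
    q=c["R"].T@(np.array(p)-c["o"]); n=np.hypot(q[0],q[1]); t=np.arctan2(n,q[2]); return c["cx"]+c["f"]*t*q[0]/n,c["cy"]+c["f"]*t*q[1]/n
E
python3 - <<'E'
from w import *
import pickle
c=wcap(); save(c,"w1"); pickle.dump(c,open("w1.pkl","wb")); s=r.sense(); print(s["tcp_pos"],s["time_s"],c["fovy"],c["o"],c["R"].round(2),wproj(c,(.44,-.45,.183)))
E
```

```text
time_s: 0.72
tcp_pos: [0.3811, -0.45, 0.2998]
ee_rot: [[-0.972, -0.236, -0.0], [-0.236, 0.972, 0.0], [0.0, 0.001, -1.0]]
wrist_force: [0.6, -0.4, 0.1]
gripper_width: 0.52
gripper_force: 0.0
time_s: 1.1
tcp_pos: [0.3995, -0.4316, 0.2998]
ee_rot: [[-0.972, -0.236, -0.001], [-0.236, 0.972, 0.0], [0.001, 0.001, -1.0]]
wrist_force: [0.4, 0.1, 0.4]
gripper_width: 0.173
gripper_force: 0.0
[ 0.39922878 -0.43193077  0.29990693] 1.15 65.70646984690485 [ 0.32861281 -0.45005685  0.45439483] [[-0.24  0.94  0.26]
 [ 0.97  0.23  0.06]
 [ 0.    0.27 -0.96]] (np.float64(251.35455893311322), np.float64(246.30349262559255))out of range
```

View pics/w1.png

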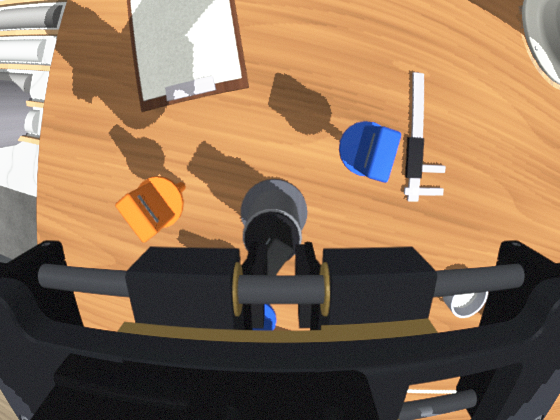

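The wrist view shows the stand at (273,210) with the grip hidden by the gripper. I'll back off in x to see it.

```bash
python3 -m jog '0 -55 0 0 0; 0 -55 0 0 0; 0 -20 0 0 0;0 0 0 0 0'
python3 - <<'E'
from w import *
import pickle
c=wcap(); save(c,"w2"); pickle.dump(c,open("w2.pkl","wb"))
E
```

```text
time_s: 1.65
tcp_pos: [0.2684, -0.4321, 0.3007]
ee_rot: [[-0.972, -0.234, 0.001], [-0.234, 0.972, -0.001], [-0.001, -0.001, -1.0]]
wrist_force: [0.9, -0.8, 0.1]
gripper_width: 0.006
gripper_force: 0.0
```

View pics/w2.png

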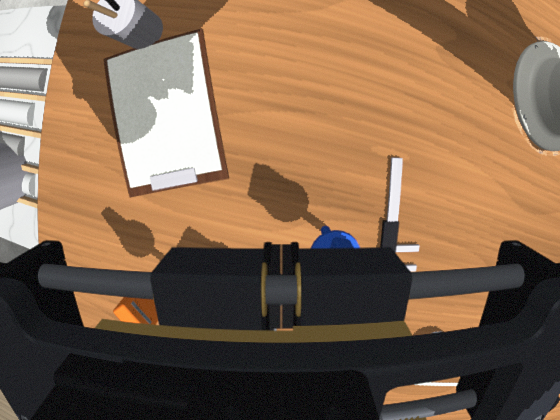

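Wrong way: up in the image is −x, and the gripper hides the stand. I'll go forward past it instead.

```bash
python3 -m jog '0 55 0 0 0; 0 55 0 0 0; 0 55 0 0 0;0 55 0 0 0;0 40 0 0 0' >/dev/null;  python3 -m jog '0 0 0 0 0;0 0 0 0 0'
python3 - <<'E'
from w import *
import pickle
c=wcap(); save(c,"w3"); pickle.dump(c,open("w3.pkl","wb"))
E
```

```text
time_s: 2.58
tcp_pos: [0.5304, -0.4313, 0.2991]
ee_rot: [[-0.971, -0.237, -0.001], [-0.237, 0.971, 0.001], [0.001, 0.001, -1.0]]
wrist_force: [0.3, -0.6, -0.2]
gripper_width: 0.011
gripper_force: 0.0
```

View pics/w3.png

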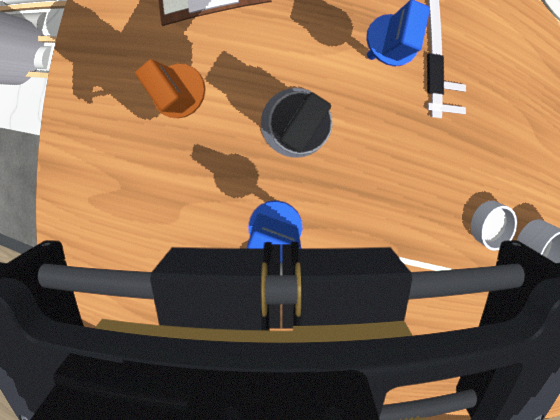

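```bash
python3 - <<'E'
from w import *
import pickle
c=pickle.load(open("w3.pkl","rb"))
a=c["pixels"][80:165,245:345,::-1].astype(float); a=np.clip((a/110)**.6*255,0,255).astype(np.uint8)
cv2.imwrite("pics/w3c.png",cv2.resize(a,None,fx=7,fy=7,interpolation=2))
E
```

```text
(no output)
```

View pics/w3c.png

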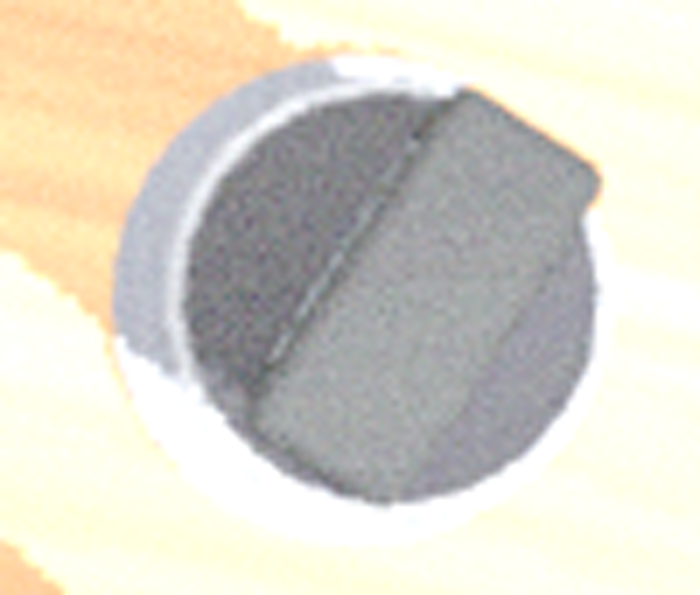

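The grip's top corners are at crop pixels (465,92), (600,180), (400,500), (255,425), and the collar's centre is near (390,296).

```bash
python3 - <<'E'
from w import *
import pickle
c=pickle.load(open("w3.pkl","rb"))
P=[wz(c,245+u/7-.5,80+v/7-.5,.183) for u,v in((465,92),(600,180),(400,500),(255,425))]
P=np.array(P);print(P.round(4),"ctr",P.mean(0).round(4),[np.linalg.norm(P[i]-P[(i+1)%4]).round(4) for i in range(4)])
l=(P[0]+P[1]-P[2]-P[3])/2; print("long dir deg",np.degrees(np.arctan2(l[1],l[0])))
Cl=[wz(c,245+u/7-.5,80+v/7-.5,.118) for u,v in((185,285),(595,285),(390,88),(390,503))]
Cl=np.array(Cl); print("collar",Cl.round(4),(Cl[0]+Cl[1])/2,(Cl[2]+Cl[3])/2)
# button, tins from side view
d=pickle.load(open("c0.pkl","rb"));c=d["side"]
hsv=cv2.cvtColor(c["pixels"],cv2.COLOR_RGB2HSV)
g=((hsv[...,0]>50)&(hsv[...,0]<75)&(hsv[...,1]>150)&(hsv[...,2]>60)).astype(np.uint8)
n,l,s,ce=cv2.connectedComponentsWithStats(g)
for i in range(1,n):
    if s[i,4]>100:
        print("btn",s[i],ce[i])
        o,dv=ray(c,*ce[i]); 
        t=d["top"]; o2,d2=ray(t,127.46,238.1)
        A=np.stack([dv,-d2],1); x=np.linalg.lstsq(A,o2-o,rcond=None)[0]; print(o+dv*x[0],o2+d2*x[1])
E
```

```text
[[ 0.4287 -0.4317  0.183 ]
 [ 0.4347 -0.4136  0.183 ]
 [ 0.4779 -0.4272  0.183 ]
 [ 0.4734 -0.4461  0.183 ]] ctr [ 0.4537 -0.4296  0.183 ] [np.float64(0.019), np.float64(0.0453), np.float64(0.0194), np.float64(0.0469)]
long dir deg 162.32791600868322
collar [[ 0.459  -0.46    0.118 ]
 [ 0.4441 -0.4018  0.118 ]
 [ 0.4235 -0.438   0.118 ]
 [ 0.4831 -0.4231  0.118 ]] [ 0.45152226 -0.43090615  0.118     ] [ 0.45328296 -0.43057362  0.118     ]
btn [161 329  31  29 350] [176.45714286 343.26571429]
[0.46329405 0.41666328 0.15987913] [0.41730153 0.38286976 0.14626845]
btn [189 353  21  21 337] [198.95548961 362.92581602]
[0.42124907 0.40475159 0.08127025] [0.42072681 0.40443937 0.08113939]
```

Probe centre is (0.453, −0.430) with the grip's long axis at −17.7°. The collar measures 61 mm, which matches. The button is near (0.421, 0.405) at z of about 0.075–0.08. Going to press.

```bash
python3 -m jog '0 -8 60 0 0;0 -8 60 0 0;0 -8 60 0 0;0 -8 60 0 0;0 -8 60 0 0'>/dev/null; python3 -m jog '0 -8 60 0 0;0 -8 60 0 0;0 -8 60 0 0;0 -8 60 0 0;0 -8 60 0 0'>/dev/null; python3 -m jog '0 -8 60 -30 0;0 -8 60 -50 0;0 -7 60 -50 0;0 -5 56 -40 0;0 0 0 0 0'; python3 -m jog '0 0 0 -15 0;0 0 0 -15 0;0 0 0 0 0'
```

```text
time_s: 4.5
tcp_pos: [0.4246, 0.371, 0.1535]
ee_rot: [[-0.971, -0.239, -0.003], [-0.239, 0.971, -0.004], [0.004, -0.003, -1.0]]
wrist_force: [0.3, 0.2, 0.4]
gripper_width: 0.007
gripper_force: 0.0
time_s: 4.88
tcp_pos: [0.4258, 0.3686, 0.1256]
ee_rot: [[-0.972, -0.235, -0.001], [-0.235, 0.972, -0.002], [0.002, -0.001, -1.0]]
wrist_force: [0.2, 0.3, 0.1]
gripper_width: 0.006
gripper_force: 0.0
```

```bash
python3 -m jog '0 -4 36 0 0;0 0 0 -15 0;0 0 0 0 0'; for i in 1; do python3 -m jog '0 0 0 -8 0;0 0 0 -4 0;0 0 0 0 0'; done; python3 -m jog '0 0 0 -4 0;0 0 0 0 0'
```

```text
time_s: 5.25
tcp_pos: [0.4214, 0.4049, 0.1103]
ee_rot: [[-0.972, -0.236, -0.002], [-0.236, 0.972, -0.003], [0.003, -0.002, -1.0]]
wrist_force: [-0.9, -0.5, 0.5]
gripper_width: 0.005
gripper_force: 0.0
time_s: 5.62
tcp_pos: [0.422, 0.4059, 0.0992]
ee_rot: [[-0.972, -0.236, -0.0], [-0.236, 0.972, -0.001], [0.001, -0.001, -1.0]]
wrist_force: [-0.7, -0.2, 0.0]
gripper_width: 0.009
gripper_force: 0.0
time_s: 5.88
tcp_pos: [0.4219, 0.4062, 0.0952]
ee_rot: [[-0.972, -0.236, -0.0], [-0.236, 0.972, -0.0], [0.0, -0.0, -1.0]]
wrist_force: [0.3, -0.9, 0.9]
gripper_width: 0.004
gripper_force: 0.0
```

```bash
python3 -m jog '0 0 0 -5 0;0 0 0 -3 0;0 0 0 0 0'|grep -E 'pos|force'; python3 -m jog '0 0 0 -4 0;0 0 0 0 0'|grep -E 'pos|wrist_f';python3 -m jog '0 0 0 -4 0;0 0 0 0 0'|grep -E 'pos|wrist_f'
```

```text
tcp_pos: [0.4222, 0.4066, 0.0877]
wrist_force: [-0.4, -0.0, 3.0]
gripper_force: 1.3
tcp_pos: [0.4222, 0.4067, 0.0837]
wrist_force: [-0.8, 0.1, 4.1]
tcp_pos: [0.4223, 0.4067, 0.0823]
wrist_force: [-4.4, -2.1, 15.9]
```

The button bottomed at 16 N. Back to the probe.

```bash
python3 -m jog '0 0 0 60 0;1 0 0 60 0;1 0 -30 60 -8;1 0 -60 40 -8;1 4 -60 0 -8'|grep tcp; python3 -m jog '1 4 -60 0 -7.4;1 4 -60 0 0;1 4 -60 0 0;1 4 -60 0 0;1 4 -60 0 0'|grep tcp; python3 -m jog '1 4 -60 0 0;1 4 -60 0 0;1 4 -60 0 0;1 4 -60 0 0;1 0 -60 0 0' | grep tcp; python3 -m jog '1 0 -60 0 0;1 0 0 0 0;1 0 0 0 0'
```

```text
tcp_pos: [0.4266, 0.2661, 0.2927]
tcp_pos: [0.4453, -0.0355, 0.2896]
tcp_pos: [0.4616, -0.3354, 0.289]
time_s: 9.0
tcp_pos: [0.4615, -0.3934, 0.2889]
ee_rot: [[-0.952, 0.305, -0.002], [0.305, 0.952, 0.001], [0.002, 0.001, -1.0]]
wrist_force: [-0.1, 0.3, 0.3]
gripper_width: 0.997
gripper_force: 0.0
```

```bash
python3 -m jog '1 -8.5 -37 0 0;1 0 0 -45 0;1 0 0 0 0'|grep tcp; python3 -m jog '1 0 0 -35 0;1 0 0 -35 0;1 0 0 -20 0;1 0 0 -10 0; 1 0 0 0 0'|grep -E 'tcp|wrist'; python3 - <<'E'
from w import *
c=wcap(); save(c,"w4"); t=r.capture("side"); save(t,"s4")
cv2.imwrite("pics/s4c.png",cv2.resize(np.ascontiguousarray(t["pixels"][60:230,290:460,::-1]),(600,600),interpolation=2))
E
```

```text
tcp_pos: [0.452, -0.4279, 0.2417]
tcp_pos: [0.4542, -0.4303, 0.146]
wrist_force: [0.3, -0.2, 0.7]
```

View pics/s4c.png

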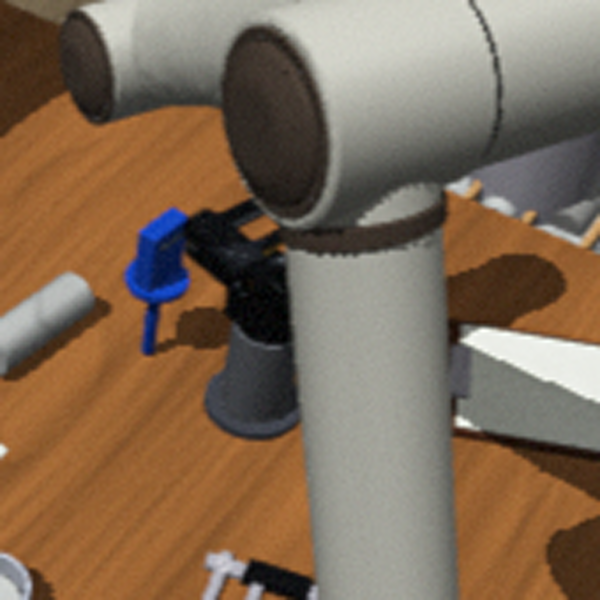

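The gripper is around the grip in the stand, with no contact force. Closing.

```bash
python3 -m jog '1 -1 0 -3 0;0 0 0 0 0;0 0 0 0 0;0 0 0 0 0;0 0 0 0 0'; python3 -m jog '0 0 0 0 0;0 0 0 0 0'
```

```text
time_s: 10.72
tcp_pos: [0.4525, -0.4307, 0.1421]
ee_rot: [[-0.953, 0.304, 0.0], [0.304, 0.953, -0.0], [-0.0, -0.0, -1.0]]
wrist_force: [0.7, -1.3, 0.5]
gripper_width: 0.631
gripper_force: 0.0
time_s: 10.98
tcp_pos: [0.4525, -0.4306, 0.142]
ee_rot: [[-0.953, 0.304, -0.0], [0.304, 0.953, 0.0], [0.0, -0.0, -1.0]]
wrist_force: [0.3, 0.2, 0.5]
gripper_width: 0.402
gripper_force: 0.0
```

```bash
python3 -m jog '0 0 0 0 0;0 0 0 0 0;0 0 0 0 0'; python3 -m jog '0 0 0 10 0;0 0 0 20 0;0 0 0 30 0;0 0 0 50 0;0 0 0 40 0'
```

```text
time_s: 11.35
tcp_pos: [0.4525, -0.4304, 0.142]
ee_rot: [[-0.953, 0.304, -0.0], [0.304, 0.953, 0.0], [0.0, 0.0, -1.0]]
wrist_force: [0.6, 1.7, -0.3]
gripper_width: 0.25
gripper_force: 30.0
time_s: 11.98
tcp_pos: [0.4525, -0.4308, 0.2945]
ee_rot: [[-0.953, 0.304, 0.001], [0.304, 0.953, -0.001], [-0.002, -0.001, -1.0]]
wrist_force: [1.0, -0.6, -2.0]
gripper_width: 0.246
gripper_force: 30.0
```

The probe is held: 21.7 mm opening, about 2 N weight. Next I'll check the tin positions and go to tin1.

```bash
cat >> m.py <<'E'
def look():
    c=r.capture("top"); 
    for k in tins(c,(150,120,360,240)):
        a=np.ptp(k,axis=0)+1
        if max(a)>45: continue
        u,v=k.mean(0); i={0:1,1:2,2:4}[int(np.argmin([abs(a.mean()-q) for q in(27,30.5,36)]))]
        p=onz(c,u,v,H[i][1]/2); print("tin",i,a,p[:2].round(4))
    s=r.sense(); print("tcp",s["tcp_pos"].round(4),"t",s["time_s"]); return c
E
python3 -m jog '0 10 60 0 0;0 10 60 0 0;0 10 60 0 0;0 10 60 0 0;0 10 60 0 0'|grep tcp;python3 -m jog '0 13 60 0 0;0 0 0 0 0;0 0 0 0 0'|grep -E 'tcp|wrist'; python3 - <<'E'
from m import *
c=look(); save(c,"t5")
E
```

```text
tcp_pos: [0.5024, -0.1288, 0.2926]
tcp_pos: [0.5154, -0.0705, 0.2923]
wrist_force: [0.2, -0.7, -1.2]
tcp [ 0.5153 -0.0711  0.2922] t 13.025
```

View pics/t5.png

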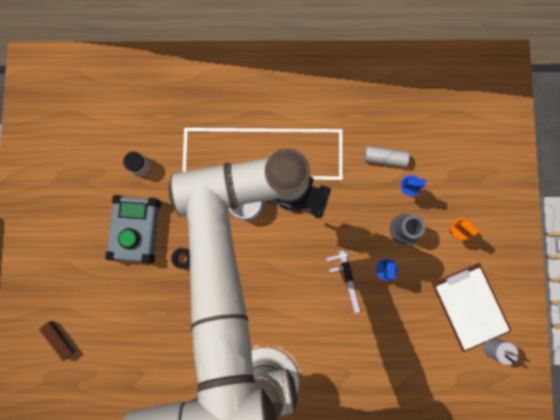

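The arm hides the tins from above, so I'll use the side camera and compare with its first frame.

```bash
cat >> m.py <<'E'
def side(c):
    box=(120,180,330,320)
    for k in tins(c,box):
        a=np.ptp(k,axis=0)+1
        if max(a)>60: continue
        u,v=k.mean(0); print("side blob",u.round(1),v.round(1),a,onz(c,u,v,.02)[:2].round(4))
E
python3 - <<'E'
from m import *
import pickle
side(pickle.load(open("c0.pkl","rb"))["side"]); print('now')
c=r.capture("side"); side(c); save(c,"s5")
E
```

```text
side blob 217.7 291.2 [33 35] [0.5394 0.2154]
side blob 285.8 228.6 [26 26] [ 0.5155 -0.0707]
now
side blob 217.8 291.3 [33 35] [0.5389 0.2155]
side blob 278.2 223.2 [26 26] [ 0.5467 -0.0733]
```

View pics/s5.png

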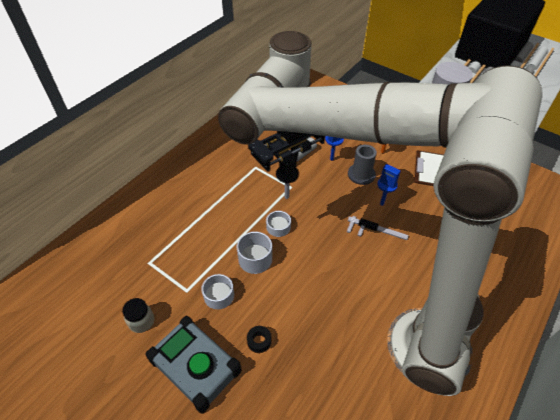

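Tin1 has been knocked: it now sits at (278,223) in the side view, which is (0.547, −0.073). Tin2 and tin4 haven't moved. I'll correct for it and dip.

```bash
python3 -m jog '0 31 -3 0 0;0 0 0 -40 0;0 0 0 -40 0;0 0 0 0 0;0 0 0 0 0'|grep tcp; python3 - <<'E'
from m import *
c=r.capture("side"); side(c); print(r.sense()["tcp_pos"])
cv2.imwrite("pics/s6.png",cv2.resize(np.ascontiguousarray(c["pixels"][150:270,200:340,::-1]),(700,600),interpolation=2))
E
```

```text
tcp_pos: [0.5476, -0.0746, 0.2139]
side blob 217.8 291.3 [33 35] [0.5389 0.2155]
[ 0.54788503 -0.07429943  0.21436837]
```

View pics/s6.png

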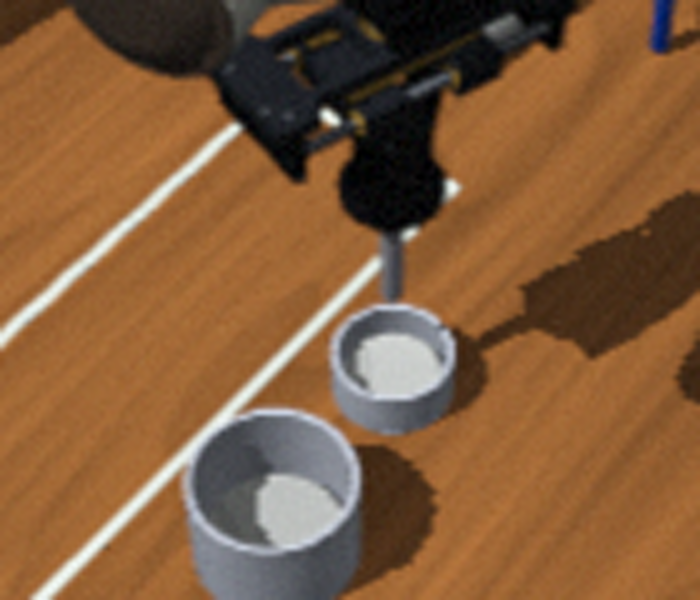

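The tip hangs in line above tin1. Descending.

```bash
python3 -m jog '0 0 0 -30 0;0 0 0 -25 0;0 0 0 -9 0;0 0 0 0 0'|grep -E 'tcp|wrist'; python3 -m jog '0 0 0 -3 0;0 0 0 0 0;0 0 0 0 0'|grep -E 'tcp|wrist'; python3 -m jog '0 0 0 -2 0;0 0 0 0 0;0 0 0 0 0'|grep -E 'tcp|wrist'
```

```text
tcp_pos: [0.5473, -0.0737, 0.1491]
wrist_force: [0.6, -0.4, -1.9]
tcp_pos: [0.5468, -0.0736, 0.1456]
wrist_force: [0.4, -0.1, -2.0]
tcp_pos: [0.5465, -0.0736, 0.143]
wrist_force: [0.7, -0.4, -2.4]
```

```bash
python3 -m jog '0 0 0 -1 0;0 0 0 0 0'|grep -E 'tcp|wrist'; python3 -m jog '0 0 0 -1 0;0 0 0 0 0'|grep -E 'tcp|wrist'
```

```text
tcp_pos: [0.5466, -0.0737, 0.1429]
wrist_force: [-2.0, -0.3, 4.7]
tcp_pos: [0.5467, -0.0737, 0.1428]
wrist_force: [-3.4, 1.3, 9.6]
```

Contact at TCP z = 0.143. I'll ease off slightly and hold for more than 2 s.

```bash
python3 -m jog '0 0 0 -0 0;0 0 0 1 0;0 0 0 0 0;0 0 0 0 0;0 0 0 0 0'|grep -E 'tcp|wrist';for i in 1 2 3; do python3 -m jog '0 0 0 0 0;0 0 0 0 0;0 0 0 0 0;0 0 0 0 0;0 0 0 0 0'|grep -E 'time|tcp|wrist'; done
python3 -m jog '0 0 0 30 0;0 0 0 50 0;0 0 0 60 0;0 0 40 20 0;0 0 0 0 0'|grep tcp; python3 - <<'E'
from m import *
c=r.capture("side"); side(c); save(c,"s7"); c=look()
E
```

```text
tcp_pos: [0.5466, -0.0737, 0.1428]
wrist_force: [-3.5, 1.3, 6.4]
time_s: 16.75
tcp_pos: [0.5467, -0.0737, 0.1428]
wrist_force: [-1.8, 0.9, 6.0]
time_s: 17.38
tcp_pos: [0.5467, -0.0737, 0.1429]
wrist_force: [-0.5, 1.4, 6.3]
time_s: 18.0
tcp_pos: [0.5467, -0.0737, 0.1429]
wrist_force: [-2.4, 1.3, 7.3]
tcp_pos: [0.5475, -0.0318, 0.3034]
side blob 217.7 291.2 [33 35] [0.5394 0.2154]
side blob 278.1 223.2 [25 26] [ 0.5468 -0.0732]
tin 1 [24 19] [ 0.5341 -0.0674]
tcp [ 0.5461 -0.0333  0.3007] t 18.725
```

```bash
python3 -m jog '0 -2 60 0 0;0 -2 60 0 0;0 -2 60 0 0;0 -2 60 0 0;0 0 12 0 0'|grep tcp;  python3 -m jog '0 0 0 -30 0;0 0 0 -20 0;0 0 0 0 0'|grep tcp; python3 - <<'E'
from m import *
c=r.capture("side"); side(c); print(r.sense()["tcp_pos"])
E
```

```text
tcp_pos: [0.538, 0.2208, 0.2994]
tcp_pos: [0.5376, 0.2166, 0.249]
side blob 247.9 254.2 [58 47] [0.5495 0.0713]
side blob 278.7 227.3 [25 17] [ 0.5359 -0.0616]
[0.53850337 0.21706095 0.25083374]
```

```bash
python3 -m jog '0 0 2 -40 0;0 0 0 -40 0;0 0 0 -19 0;0 0 0 0 0'|grep -E 'tcp|wrist'; python3 -m jog '0 0 0 -4 0;0 0 0 0 0;0 0 0 0 0'|grep -E 'tcp|wrist'; python3 -m jog '0 0 0 -3 0;0 0 0 0 0;0 0 0 0 0'|grep -E 'tcp|wrist'
```

```text
tcp_pos: [0.5385, 0.2196, 0.1524]
wrist_force: [0.9, -0.5, -1.2]
tcp_pos: [0.5389, 0.2206, 0.15]
wrist_force: [-0.2, -0.6, -2.5]
tcp_pos: [0.5385, 0.2204, 0.146]
wrist_force: [0.7, -0.4, -1.8]
```

```bash
python3 -m jog '0 0 0 -3 0;0 0 0 0 0;0 0 0 0 0'|grep -E 'tcp|wrist';  python3 -m jog '0 0 0 -1 0;0 0 0 0 0'|grep -E 'tcp|wrist'
```

```text
tcp_pos: [0.5386, 0.2204, 0.143]
wrist_force: [0.5, 0.4, -1.3]
tcp_pos: [0.5386, 0.2204, 0.1429]
wrist_force: [-1.1, -0.6, 4.7]
```

Contact on tin2's slice. Holding, then on to tin4.

```bash
for i in 1 2 3 4; do python3 -m jog '0 0 0 0 0;0 0 0 0 0;0 0 0 0 0;0 0 0 0 0;0 0 0 0 0'|grep -E 'time|tcp|wrist'; done
python3 -m jog '0 0 0 30 0;0 0 0 50 0;0 0 0 60 0;0 0 -30 20 0;0 0 -40 0 0'|grep tcp; python3 - <<'E'
from m import *
c=r.capture("side"); side(c); save(c,"s8"); c=look(); print(r.capture("side")["pixels"][250,250])
E
```

```text
time_s: 22.28
tcp_pos: [0.5387, 0.2204, 0.1429]
wrist_force: [-1.3, -0.9, 6.0]
time_s: 22.9
tcp_pos: [0.5387, 0.2204, 0.1429]
wrist_force: [-2.7, 0.5, 6.0]
time_s: 23.52
tcp_pos: [0.5387, 0.2204, 0.1429]
wrist_force: [-1.8, -0.4, 5.2]
time_s: 24.15
tcp_pos: [0.5387, 0.2204, 0.1429]
wrist_force: [-1.6, -0.5, 5.6]
tcp_pos: [0.5393, 0.1508, 0.3035]
side blob 217.7 291.3 [33 35] [0.5391 0.2156]
side blob 278.1 223.2 [26 27] [ 0.5467 -0.0733]
tin 1 [30 23] [0.5287 0.2268]
tin 1 [26 27] [ 0.5479 -0.0727]
tin 4 [36 36] [0.5329 0.0642]
tcp [0.538  0.1478 0.3018] t 24.875
[87 89 89]
```

View pics/s8.png

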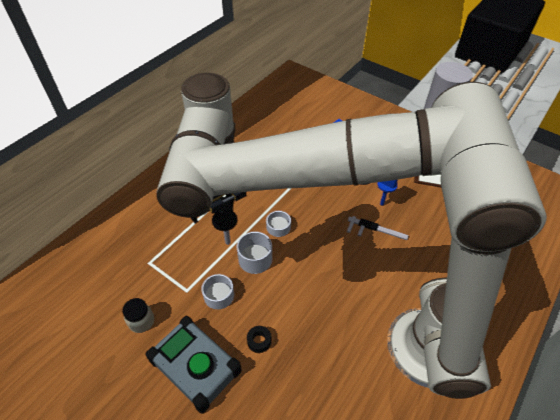

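Tin4 is unmoved at (0.533, 0.065).

```bash
python3 -m jog '0 -3 -50 0 0;0 -2 -33 0 0;0 0 0 -30 0;0 0 0 -20 0;0 0 0 0 0'|grep tcp;  python3 -m jog '0 0 0 -40 0;0 0 0 -40 0;0 0 0 -16 0;0 0 0 0 0;0 0 0 0 0'|grep -E 'tcp|wrist'
```

```text
tcp_pos: [0.5325, 0.0676, 0.2496]
tcp_pos: [0.5348, 0.0681, 0.1575]
wrist_force: [-0.3, 0.0, -1.0]
```

```bash
python3 -m jog '0 -1 -2 -5 0;0 0 0 -5 0;0 0 0 0 0'|grep -E 'tcp|wrist';  python3 -m jog '0 0 0 -2.5 0;0 0 0 0 0;0 0 0 0 0'|grep -E 'tcp|wrist'; python3 -m jog '0 0 0 -1 0;0 0 0 0 0;0 0 0 0 0'|grep -E 'tcp|wrist'
```

```text
tcp_pos: [0.5322, 0.0652, 0.1457]
wrist_force: [-0.4, 0.2, -0.9]
tcp_pos: [0.5326, 0.0654, 0.1436]
wrist_force: [0.1, -0.4, -1.3]
tcp_pos: [0.5327, 0.0654, 0.1429]
wrist_force: [-0.9, -0.6, 0.7]
```

```bash
python3 -m jog '0 0 0 -0.5 0;0 0 0 0 0;0 0 0 0 0;0 0 0 0 0;0 0 0 0 0'|grep -E 'time|tcp|wrist'; for i in 1 2 3; do python3 -m jog '0 0 0 0 0;0 0 0 0 0;0 0 0 0 0;0 0 0 0 0;0 0 0 0 0'|grep -E 'time|wrist'; done
python3 -m jog '0 0 0 30 0;0 0 0 50 0;0 0 0 60 0;0 -8 -50 20 0;0 -8 -50 0 0'|grep tcp; python3 -m jog '0 -8 -50 0 0;0 -8 -50 0 0;0 -8 -50 0 0;0 -8 -50 0 0;0 -8 -50 0 0'|grep tcp;python3 -m jog '0 -8 -50 0 0;0 -8 -50 0 0;0 -8 -45 0 0;0 0 0 0 0;0 0 0 0 0'
```

```text
time_s: 27.92
tcp_pos: [0.5328, 0.0654, 0.1428]
wrist_force: [-2.3, 0.4, 5.9]
time_s: 28.55
wrist_force: [-1.5, -0.8, 4.9]
time_s: 29.18
wrist_force: [-1.6, -0.1, 5.1]
time_s: 29.8
wrist_force: [-1.7, 0.9, 4.6]
tcp_pos: [0.5172, -0.0351, 0.3036]
tcp_pos: [0.476, -0.286, 0.301]
time_s: 31.68
tcp_pos: [0.4523, -0.4293, 0.3008]
ee_rot: [[-0.952, 0.305, -0.001], [0.305, 0.952, 0.002], [0.002, 0.001, -1.0]]
wrist_force: [-0.2, -0.4, -1.9]
gripper_width: 0.252
gripper_force: 30.0
```

```bash
python3 -m jog '0 0 -1 -40 0;0 0 0 -40 0;0 0 0 -35 0;0 0 0 -20 0;0 0 0 0 0'|grep -E 'tcp|wrist'; python3 -m jog '0 0 0 -14 0;0 0 0 0 0;0 0 0 -5 0;0 0 0 0 0;0 0 0 0 0'|grep -E 'tcp|wrist'
```

```text
tcp_pos: [0.4521, -0.4287, 0.1654]
wrist_force: [0.0, 0.1, -1.5]
tcp_pos: [0.4526, -0.4308, 0.1483]
wrist_force: [0.8, -0.9, -1.3]
```

```bash
python3 -m jog '0 0 0 -4 0;0 0 0 0 0;0 0 0 0 0'|grep -E 'tcp|wrist'; python3 -m jog '0 0 0 -2 0;0 0 0 0 0;0 0 0 0 0'|grep -E 'tcp|wrist'
```

```text
tcp_pos: [0.4525, -0.4307, 0.144]
wrist_force: [-0.4, -0.0, -2.3]
tcp_pos: [0.4525, -0.4306, 0.142]
wrist_force: [-0.1, 0.9, -1.6]
```

```bash
python3 -m jog '0 0 0 -1 0;0 0 0 0 0'|grep -E 'tcp|wrist'; python3 -m jog '1 0 0 0 0;1 0 0 0 0;1 0 0 0 0;1 0 0 0 0;1 0 0 0 0'|grep -E 'tcp|wrist|width'; python3 -m jog '1 0 0 30 0;1 0 0 45 0;1 0 0 60 0;0 0 0 10 0;0 0 0 0 0'|grep -E 'tcp|wrist|width'; python3 - <<'E'
from m import *
c=r.capture("side"); side(c); cv2.imwrite("pics/s9.png",cv2.resize(np.ascontiguousarray(c["pixels"][80:300,120:420,::-1]),(780,572),interpolation=2)); look()
E
```

```text
tcp_pos: [0.4526, -0.4306, 0.142]
wrist_force: [-1.7, 2.8, 4.6]
tcp_pos: [0.4526, -0.4307, 0.141]
wrist_force: [-0.6, -0.7, -0.2]
gripper_width: 0.734
tcp_pos: [0.4526, -0.4305, 0.2866]
wrist_force: [-0.6, -0.0, -1.6]
gripper_width: 0.852
side blob 217.7 291.2 [33 35] [0.5394 0.2154]
side blob 278.2 223.2 [26 26] [ 0.5467 -0.0733]
tin 1 [21 35] [ 0.4616 -0.2649]
tin 2 [31 30] [0.5376 0.2215]
tin 1 [26 27] [ 0.5483 -0.0722]
tin 4 [36 36] [0.5325 0.065 ]
tcp [ 0.4519 -0.43    0.2841] t 35.275
```

View pics/s9.png

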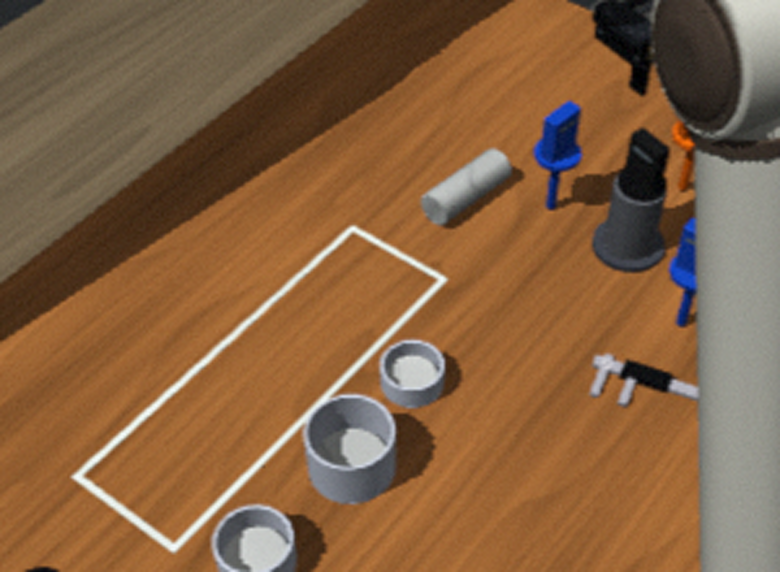

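The probe hangs in its stand again. Now to push tin1: half-open fingers will cradle it from behind, closing axis along world y.

```bash
python3 -m jog '0.575 3 60 0 0;0.575 3 60 0 6;0.575 3 60 0 6;0.575 3 60 0 5.7;0.575 3 60 0 0'|grep tcp; python3 -m jog '0.575 5 57 -40 0;0.575 0 0 -60 0;0.575 0 0 -60 0;0.575 0 0 0 0;0.575 0 0 0 0';
```

```text
tcp_pos: [0.4666, -0.1288, 0.2842]
time_s: 36.52
tcp_pos: [0.4732, -0.0798, 0.1315]
ee_rot: [[-1.0, -0.0, 0.002], [-0.0, 1.0, -0.001], [-0.002, -0.001, -1.0]]
wrist_force: [1.0, 0.7, 0.8]
gripper_width: 0.571
gripper_force: 0.0
```

```bash
python3 -m jog '0.575 2 7 -50 0;0.575 0 0 -40 0;0.575 0 0 -15 0;0.575 0 0 0 0;0.575 0 0 0 0'|grep -E 'tcp|wrist'
```

```text
tcp_pos: [0.476, -0.0725, 0.0273]
wrist_force: [-0.2, 0.5, -0.1]
```

```bash
python3 -m jog '0.575 10 0 -6 0;0.575 15 0 0 0;0.575 15 0 0 0;0.575 15 0 0 0;0.575 15 0 0 0'|grep -E 'tcp|wrist';python3 -m jog '0.575 15 0 0 0;0.575 15 0 0 0;0.575 15 0 0 0;0.575 15 0 0 0;0.575 0 0 0 0'|grep -E 'tcp|wrist';python3 - <<'E'
from m import *
c=r.capture("side"); side(c);look(); cv2.imwrite("pics/s10.png",cv2.resize(np.ascontiguousarray(c["pixels"][120:300,120:360,::-1]),(760,570),interpolation=2))
E
```

```text
tcp_pos: [0.5445, -0.0727, 0.0191]
wrist_force: [-2.9, 0.3, 2.0]
tcp_pos: [0.606, -0.0725, 0.0191]
wrist_force: [-0.2, -0.4, 1.6]
side blob 217.8 291.3 [33 35] [0.5389 0.2155]
tcp [ 0.6044 -0.0725  0.019 ] t 38.5
```

View pics/s10.png

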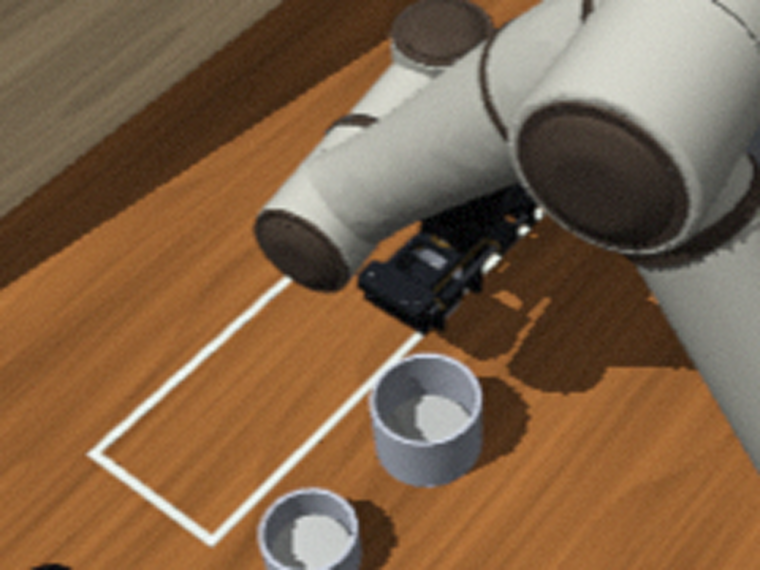

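Tin1 is hidden behind the hand. I'll finish the push slowly, back off, and measure.

```bash
python3 -m jog '0.575 12 0 0 0;0.575 12 0 0 0;0.575 12 0 0 0;0.575 8 0 0 0;0.575 4 0 0 0'|grep -E 'tcp|wrist';python3 -m jog '0.575 -20 0 0 0;0.575 -40 0 0 0;0.575 -50 0 30 0;0.575 -50 0 60 0;0.575 -40 60 60 0'|grep -E 'tcp|wrist';python3 -m jog '0.575 0 60 0 0;0.575 0 0 0 0'|grep -E 'tcp|wrist';python3 - <<'E'
from m import *
c=r.capture("side"); save(c,"s11"); side(c);c=look();save(c,"t11")
E
```

```text
tcp_pos: [0.6524, -0.0726, 0.0191]
wrist_force: [-2.3, 1.1, -0.2]
tcp_pos: [0.4744, -0.0334, 0.1391]
wrist_force: [1.0, 1.1, 1.0]
tcp_pos: [0.4764, 0.0307, 0.139]
wrist_force: [-0.2, -0.4, -0.1]
side blob 217.6 291.2 [33 35] [0.5395 0.2155]
tcp [0.4756 0.028  0.1377] t 40.1
```

View pics/t11.png

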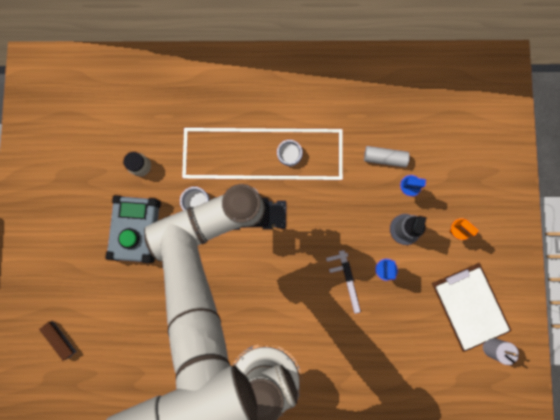

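Tin1 sits at (290,153), between the outline's edges at rows 129 and 179. That was already my fifteenth picture, one over the limit of 14, so I'll view no more and check by numbers only. Next is tin4.

```bash
cat >> m.py <<'E'
def strip_in(c):
    m=seg(c); mm=np.zeros_like(m); mm[132:177,188:339]=m[132:177,188:339]
    for k in cv2.findContours(mm,cv2.RETR_EXTERNAL,cv2.CHAIN_APPROX_NONE)[0]:
        if cv2.contourArea(k)<150: continue
        k=k.reshape(-1,2); u,v=k.mean(0); print("in strip px",u.round(1),v.round(1),k.min(0),k.max(0),onz(c,u,v,.025)[:2].round(4))
E
python3 -m jog '0.575 -26 36 0 0;0.575 0 0 0 0;0.575 0 0 0 0'|grep tcp; python3 - <<'E'
from m import *
c=look();strip_in(c);side(r.capture("side"))
E
```

```text
tcp_pos: [0.4497, 0.0626, 0.1371]
tcp [0.4498 0.0625 0.1371] t 40.525
in strip px 289.3 152.3 [277 140] [302 165] [ 0.6898 -0.0702]
side blob 217.7 291.2 [33 35] [0.5394 0.2155]
```

```bash
python3 -m jog '0.575 -2 2.5 -50 0;0.575 0 0 -40 0;0.575 0 0 -20 0;0.575 0 0 -5 0;0.575 0 0 0 0'|grep -E 'tcp|wrist'; python3 -m jog '0.575 12 0 0 0;0.575 15 0 0 0;0.575 15 0 0 0;0.575 15 0 0 0;0.575 15 0 0 0'|grep -E 'tcp|wrist'
```

```text
tcp_pos: [0.4479, 0.0656, 0.0224]
wrist_force: [0.3, 0.3, -0.3]
tcp_pos: [0.5192, 0.0654, 0.0222]
wrist_force: [-5.1, 1.3, 4.7]
```

```bash
python3 -m jog '0.575 15 0 0 0;0.575 15 0 0 0;0.575 15 0 0 0;0.575 15 0 0 0;0.575 15 0 0 0'|grep -E 'tcp|wrist'; python3 -m jog '0.575 10 0 0 0;0.575 10 0 0 0;0.575 10 0 0 0;0.575 6 0 0 0;0.575 3 0 0 0'|grep -E 'tcp|wrist'
```

```text
tcp_pos: [0.5942, 0.0654, 0.0222]
wrist_force: [-5.0, -0.0, 3.8]
tcp_pos: [0.6334, 0.0658, 0.0221]
wrist_force: [-6.0, -0.0, 3.6]
```

```bash
python3 -m jog '0.575 2 0 0 0;0.575 1 0 0 0;0.575 -20 0 0 0;0.575 -40 0 0 0;0.575 -50 0 30 0'|grep -E 'tcp|wrist'; python3 -m jog '0.575 -50 0 60 0;0.575 -14 60 30 0;0.575 0 60 0 0;0.575 0 35 0 0;0.575 0 0 0 0'|grep -E 'tcp|wrist';python3 - <<'E'
from m import *
c=look();strip_in(c);side(r.capture("side"))
E
```

```text
tcp_pos: [0.5264, 0.0661, 0.0508]
wrist_force: [0.7, -0.4, 2.3]
tcp_pos: [0.4752, 0.2191, 0.1282]
wrist_force: [-0.8, 0.8, 0.1]
tcp [0.4745 0.2173 0.1279] t 44.375
in strip px 289.3 152.3 [277 140] [302 165] [ 0.6898 -0.0702]
in strip px 244.3 151.5 [227 133] [261 170] [0.6927 0.0698]
side blob 271.2 203.6 [47 53] [ 0.6119 -0.1235]
```

Tin4 is in. Tin2's left edge would fall on the outline if it went straight, so I'll push it diagonally about 38 mm to −y.

```bash
python3 -m jog '0.575 -11 3 -20 0;0.575 0 0 -40 0;0.575 0 0 -30 0;0.575 0 0 -16 0;0.575 0 0 0 0'|grep -E 'tcp|wrist'; python3 -m jog '0.575 15 0 0 0;0.575 15 0 0 0;0.575 10 0 0 0;0.575 12 -3 0 0;0.575 12 -3 0 0'|grep -E 'tcp|wrist'
```

```text
tcp_pos: [0.4624, 0.2171, 0.0205]
wrist_force: [1.1, -0.9, -0.2]
tcp_pos: [0.5273, 0.2126, 0.0218]
wrist_force: [-2.9, 0.7, 2.9]
```

```bash
python3 -m jog '0.575 14 -3.5 0 0;0.575 14 -3.5 0 0;0.575 14 -3.5 0 0;0.575 14 -3.5 0 0;0.575 14 -3.5 0 0'|grep -E 'tcp|wrist'; python3 - <<'E'
from m import *
c=look();strip_in(c);side(r.capture("side"))
E
```

```text
tcp_pos: [0.5975, 0.1948, 0.0216]
wrist_force: [-3.0, 0.0, 2.4]
tin 1 [26 26] [ 0.6914 -0.0702]
tin 4 [35 38] [0.6901 0.0688]
tcp [0.5997 0.1947 0.0217] t 46.35
in strip px 198.3 161.9 [188 147] [216 176] [0.66   0.2122]
in strip px 289.3 152.3 [277 140] [302 165] [ 0.6898 -0.0702]
in strip px 244.3 151.5 [227 133] [261 170] [0.6927 0.0698]
```

```bash
python3 -m jog '0.575 11 -4 0 0;0.575 11 -4 0 0;0.575 11 -4 0 0;0.575 10 -3 0 0;0.575 5 -1 0 0'|grep -E 'tcp|wrist'; python3 -m jog '0.575 0 0 0 0;0.575 -20 0 0 0;0.575 -40 0 0 0;0.575 -50 0 30 0;0 -50 0 60 0'|grep -E 'tcp|wrist'; python3 -m jog '0 -30 0 30 0;0 0 0 0 0'|grep -E 'tcp|wrist';python3 - <<'E'
from m import *
c=look();strip_in(c);side(r.capture("side"))
E
```

```text
tcp_pos: [0.6452, 0.1787, 0.0214]
wrist_force: [-1.4, 1.8, 0.7]
tcp_pos: [0.4922, 0.1785, 0.0993]
wrist_force: [1.4, 1.9, 0.8]
tcp_pos: [0.4645, 0.1802, 0.1329]
wrist_force: [0.1, 0.7, -0.5]
tcp [0.4648 0.1799 0.1313] t 47.95
in strip px 289.3 152.3 [277 140] [302 165] [ 0.6897 -0.0702]
in strip px 207.9 152.5 [193 138] [222 167] [0.6897 0.1831]
in strip px 244.0 151.6 [226 133] [261 170] [0.6923 0.0706]
side blob 187.1 254.4 [32 33] [0.6917 0.1777]
```

All three tins are well inside the outline. Now the second press.

```bash
python3 -m jog '0 0 0 50 0;0 -14 60 20 0;0 -14 60 0 0;0 -14 60 0 0;0 0 46 0 0'|grep -E 'tcp'; python3 -m jog '0 0 0 -30 0;0 0 0 -30 0;0 0 0 -20 0;0 0 0 0 0;0 0 0 0 0'|grep -E 'tcp|width'
```

```text
tcp_pos: [0.4228, 0.4053, 0.197]
tcp_pos: [0.4239, 0.4034, 0.1187]
gripper_width: 0.006
```

```bash
python3 -m jog '0 -2 3 -15 0;0 0 0 -9 0;0 0 0 0 0'|grep -E 'tcp|wrist'; python3 -m jog '0 0 0 -5 0;0 0 0 -3 0;0 0 0 0 0'|grep -E 'pos|wrist'; python3 -m jog '0 0 0 -3 0;0 0 0 0 0'|grep -E 'pos|wrist_f'
```

```text
tcp_pos: [0.4206, 0.4055, 0.0939]
wrist_force: [0.6, -0.7, -0.2]
tcp_pos: [0.4214, 0.4065, 0.0874]
wrist_force: [-0.7, 0.2, 2.7]
tcp_pos: [0.4214, 0.4064, 0.0843]
wrist_force: [-0.5, 0.0, 4.6]
```

```bash
python3 -m jog '0 0 0 -3 0;0 0 0 -1 0;0 0 0 0 0'|grep -E 'pos|wrist_f'; python3 -m jog '0 0 0 40 0;0 0 0 50 0;0 0 0 50 0;0 0 0 0 0;0 0 0 0 0'|grep -E 'pos|wrist_f'; python3 - <<'E'
from m import *
import pickle
c=look();strip_in(c);s=r.capture("side");side(s)
# change check against first frames at probe/stand + bystanders
d=pickle.load(open("c0.pkl","rb"))
df=np.abs(c["pixels"].astype(int)-d["top"]["pixels"]).max(2)
for n,(u0,v0,u1,v1) in dict(probe=(385,205,430,245),quartz=(360,140,415,175),jar=(118,145,155,180),spacer=(168,245,198,272),cal=(322,245,365,318)).items(): print(n,(df[v0:v1,u0:u1]>50).sum())
E
```

```text
tcp_pos: [0.4214, 0.4065, 0.0823]
wrist_force: [-4.1, -1.1, 14.1]
tcp_pos: [0.4203, 0.4053, 0.2186]
wrist_force: [-0.2, -0.5, -0.4]
tcp [0.4203 0.4051 0.218 ] t 51.3
in strip px 289.3 152.3 [277 140] [302 165] [ 0.6898 -0.0702]
in strip px 207.9 152.5 [193 138] [222 167] [0.6897 0.1831]
in strip px 244.0 151.6 [226 133] [261 170] [0.6923 0.0706]
side blob 147.2 246.2 [44 33] [0.8064 0.2272]
side blob 242.4 202.5 [25 25] [ 0.6888 -0.0717]
probe 0
quartz 0
jar 0
spacer 126
cal 68
```

```bash
python3 - <<'E'
from m import *
import pickle
d=pickle.load(open("c0.pkl","rb"));A=d["top"]["pixels"];B=r.capture("top")["pixels"];T=cv2.imread("pics/t11.png")[:,:,::-1]
S0=d["side"]["pixels"];S1=r.capture("side")["pixels"]
def cen(p,box,f):
    u0,v0,u1,v1=box;m=f(p[v0:v1,u0:u1].astype(int));y,x=np.nonzero(m);return len(x),(x.mean()+u0).round(1) if len(x) else 0,(y.mean()+v0).round(1) if len(x) else 0
for n,p in(("t0",A),("t11",T),("now",B)): print(n,"cal",cen(p,(322,245,365,318),lambda q:q.min(2)>120),"spacer",cen(p,(168,245,198,272),lambda q:q.max(2)<45))
for p in(S0,S1): print("side cal",cen(p,(340,210,412,245),lambda q:q.min(2)>120),"spacer",cen(p,(240,320,280,355),lambda q:q.max(2)<45))
E
```

```text
t0 cal (411, np.float64(345.5), np.float64(278.5)) spacer (173, np.float64(182.3), np.float64(258.0))
t11 cal (210, np.float64(353.0), np.float64(296.9)) spacer (0, 0, 0)
now cal (428, np.float64(345.4), np.float64(278.8)) spacer (205, np.float64(181.7), np.float64(258.6))
side cal (600, np.float64(392.6), np.float64(228.4)) spacer (444, np.float64(258.8), np.float64(338.8))
side cal (2443, np.float64(375.9), np.float64(227.4)) spacer (156, np.float64(262.3), np.float64(346.6))
```

The bystanders haven't moved; the pixel differences come from shadow and the arm getting in the way. Handing in.

```bash
python3 -c "
from station import r
print(r.finish_job())"
```

```text
the job is handed in; nothing more can be done
None
```

The job is handed in at about 51 s: both button presses bottomed out, tin1, tin2 and tin4 (tin3 is absent) were read in that order for over 2 s each, the probe is back in its stand and all three tins measured wholly inside the outline, but I viewed 15 pictures, one over the limit of 14.

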